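Put the microscope accessories away in their fitted blocks

ROBOT

A 6-joint arm with a two-finger parallel gripper is mounted at the origin on a cart in front of the work surface, level with it; the furniture and walls round the work are solid. World frame = base frame: x ahead of the robot, y to its left, z up, the work surface at z = 0. Lengths are in mm, angles in degrees, forces in N, time in s.
With the tool pointing down it reaches from about 300 to 850 mm from the base axis. Payload 4.2 kg.
Tool frame: the origin (TCP) lies at the very end of the fingers, on their centre line; the grasp point (between the pads) lies 19 mm behind it; z points along the fingers, y is the line along which they close (so a half turn about z gives the same grasp; the last joint's range is limited). The gripper opens to 91 mm and grips with 3 to 60 N. Pads are 32 mm wide; open, the fingers measure 118 mm over their backs; the gripper's body (76 mm by 178 mm) begins 60 mm behind the grasp point.
Start: joints at [64.114, 18.312, 89.639, -0, 72.044, -1.146], TCP at [240.645, 522.238, 213.976] pointing down, gripper open.
Joint ranges: [-177.97, 177.97], [-48.28, 115.42], [12.27, 149.76], [-77.06, 257.06], [2.81, 150.46], [-146.56, 146.56]. Speed limits (degrees/s): [147.25, 147.25, 180, 180, 180, 180].

INTERFACE

Orientations are given as [roll, pitch, yaw] about the fixed x, y, z axes, in that order (R = Rz(yaw) Ry(pitch) Rx(roll)).
In Python, from workcell import env gives the robot as it stands.
- The arm moves only by the shell command python3 -m pendant 'ROWS' [FORCE]. ROWS is a JSON object of lists of equal length, an entry for each row: "translation": the shift along the tool's x, y, z in mm, a list of three; "roll": the turn about the tool's z in rad; "hand": the closure in counts, from 0 (fully open) to 255 (shut). In form: {"translation": [[dx, dy, dz], ...], "roll": [roll, ...], "hand": [hand, ...]}. A call has exactly 8 rows; each row shifts and turns the commanded pose from where the row before left it, along the tool's axes as they then stand; what a row does not reach is not made up. A row lasts 1/12 s, in which the tool goes at most 41.7 mm and 7.16 degrees, less where a joint would pass 70% of its speed; a pose out of reach is approached as far as the arm can. A call with a gripper value outside its range is refused whole. The fingers move at their own pace and stop on an object; FORCE is the grip in N (left out, the last holds). Time passes only in rows, so rows that do not move let the fingers close, or fill a call up. It gives the time, the measured TCP pose, the force, the opening and the grip force at its end, in the units of the state.
- env.state(): the state, without advancing time (a new reading comes with each control period).
- env.grab_frame(name): name is "scene" or "top" or "wrist"; returns a dict with "frame" (384x512x3 uint8, red, green, blue), "z_map" (384x512 float32, mm along the optical axis (not along the pixel's ray), 0 where there is no reading), "fx", "fy", "cx", "cy" (pixels), "pose" (4x4, takes a point from camera to world coordinates). Camera axes: x right, y down, z forward; pixel columns grow to the right and rows downward; lengths in mm; the calibration is good to about 2 mm. The wrist camera is an equidistant fisheye: a pixel r from the principal point sees the ray r / f radians off the axis. A picture is of the moment at which its call begins.
- env.job_done(): hands the job in; it is judged then, once.
Trained networks look in a picture, given as the dict that the camera call returned (one of the last four; its "shot" number tells which), for a name from the list of things; names that differ only in an ending like _2 or _b are one class to them, and where a whole thing is asked for, a point or a joint stands for the part that bears it (a point fixed in the world has none). Each returns a list of dicts, best first, with "score" (0 to 1); they miss things now and then, are a little off and sometimes report something else, mostly with a low value. They report only what shows in the picture. A call takes as long as a camera call. They do not tell look-alikes from the thing itself.
- env.recognise(picture, label): "rect" ([centre column, centre row, width, height] in pixels, round what is visible of it).
- env.regions_of(picture, label): "pixels" (384x512 bool, what is visible of it) and "rect" ([centre column, centre row, width, height] in pixels, round what is visible of it).
The state is a dict: "time_s": time; "qpos": joint angles; "qvel": joint speeds; "effort": joint torques, N m; "ee_pos": TCP position; "ee_rot": TCP orientation; "force": force on the tool from outside, world axes, zero at the start; "torque": the same for the moment, N m; "gripper_width": finger opening in mm; "gripper_force": force on a finger pad.
Only numpy, scipy, OpenCV 4.12 (cv2) and the standard library are available. Lean on these libraries where they do the work, as an engineer would, in place of code of your own. Each camera call takes 0.05 s, during which the arm holds its last target. There are 200 camera calls.

TASK

Four accessories stand along the front of the bench, between the microscope and the mouse: a brown stain bottle, an objective in its round case, a black filter cube and a cream supply adapter. Put each away in the grey block whose recess fits it - the bottle in the larger round recess, the objective case in the smaller round one, the cube in the square one and the adapter in the oblong one - upright and sitting fully down on the floor of its recess, and let go of it. Keep the bottle upright all the way.

Things in the scene. Friction and masses are not known exactly. Their poses are not given: they have to be found in the camera images.
- stain_bottle_mid (a point): The brown reagent bottle near the front edge, left of or in front of the laptop (a like one among the things at the back of the bench is not meant): brown reagent bottle with a black screw cap, standing upright, round, 48 mm across and 88 mm high; straight body up to about 55 mm, cap 31 mm across, 0.11 to 0.23 kg. The point is on its axis half-way up (44 mm above its underside), z up. Its place is the block with the larger round recess
- lens_case_mid (a point): Spare microscope objective in its clear round screw case with a black cap, standing upright, 38 mm across (36 mm below the cap, the lower 48 mm) and 64 mm high, 0.09 to 0.18 kg. The point is on its axis half-way up (32 mm above its underside), z up. Its place is the block with the smaller round recess
- cube_mid (a point): Black filter cube, 34 x 34 mm and 35 mm high, 0.04 to 0.09 kg. The point is on its axis half-way up (17.5 mm above its underside), z up. x and y are square to its sides. Its place is the block with the square recess
- supply_mid (a point): Cream plastic power-supply adapter, a plain block 37 mm along its x, 59 mm along its y and 38 mm high, 0.08 to 0.17 kg. The point is on its axis half-way up (19 mm above its underside), z up. Its place is the block with the oblong recess
- bottle_block_floor (a point): plain grey plastic storage block, fixed to the worktop, 84 x 84 mm, 20 mm high, with a steel screw head at each corner and one round, 58 mm wide recess in the middle (10 mm wider than its thing, 3 mm chamfer round the mouth, 14 mm deep, flat floor 6 mm above the worktop). The point is the centre of the recess floor, z up; the wider of the two round recesses
- case_block_floor (a point): plain grey plastic storage block, fixed to the worktop, 84 x 84 mm, 20 mm high, with a steel screw head at each corner and one round, 48 mm wide recess in the middle (10 mm wider than its thing, 3 mm chamfer round the mouth, 14 mm deep, flat floor 6 mm above the worktop). The point is the centre of the recess floor, z up; the narrower of the two round recesses
- cube_block_floor (a point): plain grey plastic storage block, fixed to the worktop, 84 x 84 mm, 20 mm high, with a steel screw head at each corner and one square, 44 x 44 mm recess in the middle (10 mm wider than its thing, 3 mm chamfer round the mouth, 14 mm deep, flat floor 6 mm above the worktop). The point is the centre of the recess floor, z up; x and y are square to the recess walls
- adapter_block_floor (a point): plain grey plastic storage block, fixed to the worktop, 70 x 92 mm, 20 mm high, with a steel screw head at each corner and one oblong, 47 x 69 mm recess in the middle (10 mm wider than its thing, 3 mm chamfer round the mouth, 14 mm deep, flat floor 6 mm above the worktop). The point is the centre of the recess floor, z up; the recess is 47 mm along x and 69 mm along y
There are look-alikes about, which are no part of the job. What is shaped like the part that bears stain_bottle_mid but orange or purple is not meant. Leave any red look-alike of the part that bears cube_mid alone.

How it is judged (in metres and radians):
At the end, for the whole second after the job is handed in: Each of the four things stands upright (within 0.12 rad) in its own recess, its centre within 10 mm of the recess's centre seen from above and within 4 mm of the height it has when it rests on the recess floor, and is at rest (under 0.02 m/s) (horizontal distance between stain_bottle_mid and bottle_block_floor below 0.01 m and z of stain_bottle_mid in the frame of bottle_block_floor between 0.04 and 0.048 m and angle between each of stain_bottle_mid, lens_case_mid, cube_mid, supply_mid's own z axis and vertical below 0.12 rad and linear speed of each of stain_bottle, lens_case, cube, supply below 0.02 m/s and horizontal distance between lens_case_mid and case_block_floor below 0.01 m and z of lens_case_mid in the frame of case_block_floor between 0.028 and 0.036 m and horizontal distance between cube_mid and cube_block_floor below 0.01 m and z of cube_mid in the frame of cube_block_floor between 0.0135 and 0.0215 m and horizontal distance between supply_mid and adapter_block_floor below 0.01 m and z of supply_mid in the frame of adapter_block_floor between 0.015 and 0.023 m); the robot touches nothing.
It fails at once if the stain bottle is tipped by more than 0.5 rad (angle between stain_bottle_mid's own z axis and vertical above 0.5 rad).
It also fails if it takes over 134 s, if anything falls off the work surface, if the arm or the gripper's body presses on something with over 40 N, if the wrist force passes 120 N, or if a joint passes its speed limit or range.

## Working session

There is one attempt and no reset: what is moved stays moved. The work goes in short steps, Python scripts to look and compute and a shell command to move; the robot and the scene stay as the last step left them, time stands still between calls to the robot, and variables do not carry over. Pictures are saved under pics/ and viewed, at most 14 in all, crops included, and the job is handed in when it is done.

```bash
ls; mkdir -p pics; python3 - <<'E'
from workcell import env
import cv2,numpy as np
s=env.state();print(s['time_s'],s['ee_pos'],s['ee_rot'],s['gripper_width'])
for n in ("scene","top"):
    p=env.grab_frame(n);cv2.imwrite(f"pics/{n}0.png",cv2.resize(p["frame"][...,::-1],(800,600),interpolation=cv2.INTER_CUBIC))
    print(n,p['fx'],p['cx'],p['cy'],np.round(p['pose'],3).tolist())
    for l in "stain_bottle_mid lens_case_mid cube_mid supply_mid bottle_block_floor case_block_floor cube_block_floor adapter_block_floor".split():
        print(l,[(np.round(d['rect']).tolist(),round(d['score'],2)) for d in env.recognise(p,l)])
E
```

```text
pics
0.0 [240.4200498  521.76016524 213.09100592] [-1.79895441e+02 -5.96473579e-04  1.55260599e+02] 91.0758902346256
scene 451.6406598207299 258.70881639660996 200.0681305010107 [[-0.586, -0.355, 0.728, -603.086], [-0.81, 0.27, -0.521, 858.681], [-0.011, -0.895, -0.446, 730.741], [0.0, 0.0, 0.0, 1.0]]
stain_bottle_mid [([156.0, 230.0, 20.0, 33.0], 0.84), ([180.0, 242.0, 20.0, 37.0], 0.63), ([204.0, 234.0, 18.0, 34.0], 0.61)]
lens_case_mid [([280.0, 208.0, 15.0, 24.0], 0.52)]
cube_mid [([154.0, 260.0, 20.0, 16.0], 0.78)]
supply_mid [([249.0, 225.0, 17.0, 22.0], 0.77), ([357.0, 185.0, 27.0, 20.0], 0.58)]
bottle_block_floor [([330.0, 197.0, 32.0, 17.0], 0.67)]
case_block_floor [([334.0, 176.0, 31.0, 17.0], 0.79)]
cube_block_floor [([306.0, 184.0, 29.0, 16.0], 0.66)]
adapter_block_floor [([357.0, 185.0, 24.0, 15.0], 0.71)]
top 386.9576840195921 255.78930172681325 190.08491798632735 [[-0.052, -0.978, 0.201, 247.944], [-0.999, 0.052, -0.006, 54.898], [-0.004, -0.201, -0.98, 1388.456], [0.0, 0.0, 0.0, 1.0]]
stain_bottle_mid [([181.0, 222.0, 14.0, 12.0], 0.73), ([148.0, 191.0, 16.0, 12.0], 0.67), ([159.0, 217.0, 16.0, 10.0], 0.6), ([327.0, 209.0, 23.0, 26.0], 0.29)]
lens_case_mid []
cube_mid []
supply_mid [([328.0, 207.0, 22.0, 27.0], 0.64), ([226.0, 218.0, 21.0, 15.0], 0.5)]
bottle_block_floor [([328.0, 206.0, 25.0, 27.0], 0.86)]
case_block_floor [([328.0, 171.0, 24.0, 23.0], 0.67), ([365.0, 172.0, 26.0, 25.0], 0.65)]
cube_block_floor [([326.0, 171.0, 22.0, 26.0], 0.78)]
adapter_block_floor [([371.0, 205.0, 28.0, 24.0], 0.58), ([170.0, 178.0, 16.0, 12.0], 0.57)]
```

View pics/scene0.png

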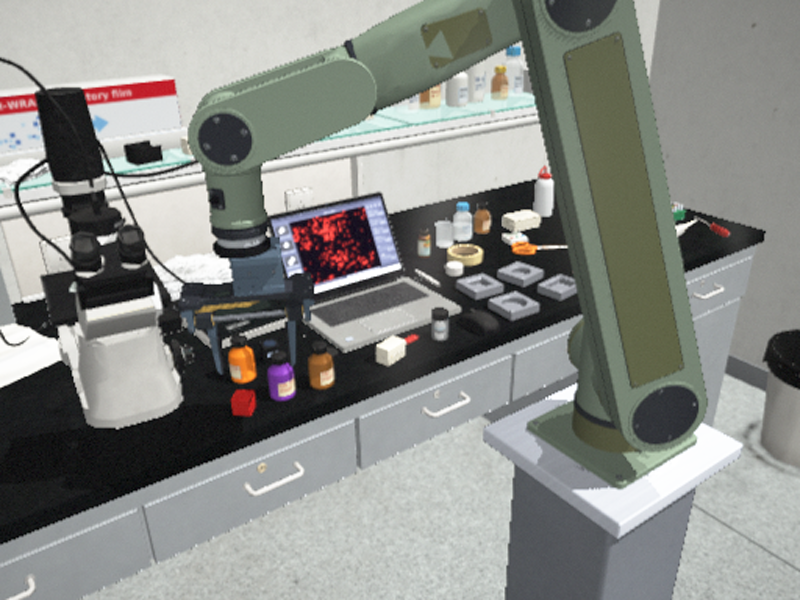

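View pics/top0.png

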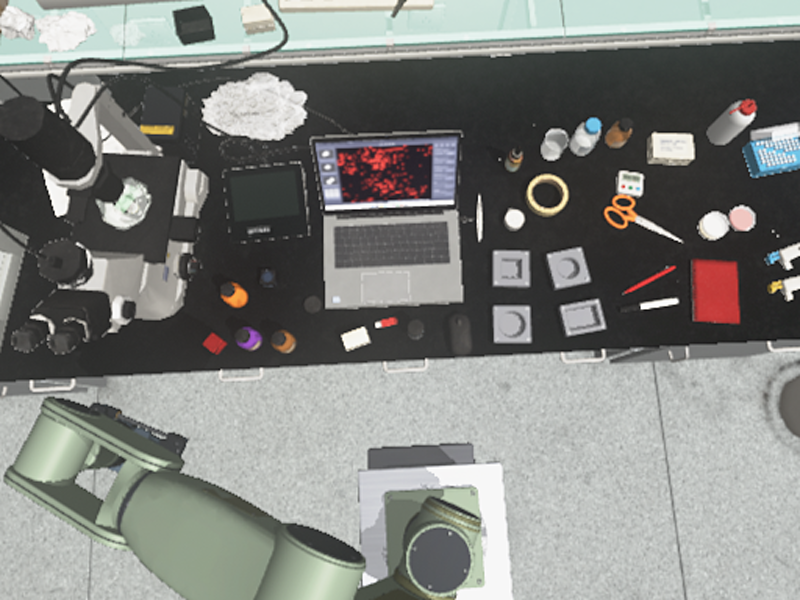

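The top view (800x600) shows, from left to right:
- Look-alikes: red cube (215,343), orange bottle (235,293) and purple bottle (248,338).
- Brown bottle (284,342), the only brown one at the front. The other, at (619,132), is at the back.
- Small black squarish item (267,277), probably the cube, and a round black item (313,303).
- Adapter (355,338) and round black cap (416,329), the lens case.
- Blocks: square (512,268), round (569,268), round (512,324) and oblong (583,317).

```bash
cat > h.py <<'E'
from workcell import env
import cv2,numpy as np
def cloud(p):
    v,u=np.mgrid[0:384,0:512].astype(float); z=p['z_map'].astype(float)
    a=(u-p['cx'])/p['fx']; b=(v-p['cy'])/p['fy']
    if p.get('fish'):
        r=np.hypot(a,b); k=np.where(r>1e-9,np.tan(np.minimum(r,1.5))/np.maximum(r,1e-9),1); a=a*k;b=b*k
    c=np.stack([a*z,b*z,z],-1)@p['pose'][:3,:3].T+p['pose'][:3,3]
    c[z<=0]=np.nan
    return c
def grab(n):
    p=env.grab_frame(n); p['fish']=n=='wrist'; return p
def toworld(p,u,v,z):
    a=(u-p['cx'])/p['fx']; b=(v-p['cy'])/p['fy']
    if p['fish']:
        r=np.hypot(a,b); k=np.tan(r)/r if r>1e-9 else 1; a*=k;b*=k
    d=p['pose'][:3,:3]@[a,b,1]; o=p['pose'][:3,3]
    return o+d*(z-o[2])/d[2]
def topix(p,w):
    c=p['pose'][:3,:3].T@(np.array(w,float)-p['pose'][:3,3]); 
    if p['fish']:
        r=np.hypot(c[0],c[1]); t=np.arctan2(r,c[2]); k=t/max(r,1e-9); a,b=c[0]*k,c[1]*k
    else: a,b=c[0]/c[2],c[1]/c[2]
    return p['fx']*a+p['cx'],p['fy']*b+p['cy']
E
python3 - <<'E'
from h import *
p=grab('top'); c=cloud(p)
for n,u,v in [('red',215,343),('orange',235,293),('purple',248,338),('brown',284,342),('cube?',267,277),('round?',313,303),('supply',355,338),('lens?',416,329),('redsmall',387,323),('mouse',459,334),('sq',512,268),('r1',569,268),('r2',512,324),('obl',583,317)]:
    u=int(u*.64);v=int(v*.64)
    w=c[v-7:v+8,u-7:u+8].reshape(-1,3); w=w[np.isfinite(w[:,2])]
    zmax=np.percentile(w[:,2],97); t=w[w[:,2]>max(zmax-8,4)]
    print(n,'zmax %.0f'%zmax,'ctr',np.round((t.min(0)+t.max(0))/2)[:2],'span',np.round(np.ptp(t,0))[:2],len(t), 'px z',c[v,u].round())
# crop
f=p['frame'][165:235,125:385,::-1]; cv2.imwrite('pics/crop1.png',cv2.resize(f,None,fx=3,fy=3,interpolation=cv2.INTER_CUBIC))
E
```

```text
red zmax 37 ctr [445. 475.] span [43. 39.] 87 px z [444. 470.  33.]
orange zmax 89 ctr [551. 423.] span [25. 23.] 49 px z [549. 414.  71.]
purple zmax 89 ctr [448. 394.] span [28. 27.] 60 px z [444. 383.  82.]
brown zmax 89 ctr [437. 316.] span [28. 25.] 60 px z [432. 304.  87.]
cube? zmax 36 ctr [589. 350.] span [35. 34.] 86 px z [590. 351.  37.]
round? zmax 13 ctr [529. 247.] span [49. 47.] 96 px z [531. 249.   9.]
supply zmax 42 ctr [438. 152.] span [42. 50.] 119 px z [438. 152.  37.]
lens? zmax 67 ctr [448.  16.] span [35. 32.] 87 px z [448.  15.  64.]
redsmall zmax 10 ctr [474.  80.] span [44. 52.] 49 px z [475.  81.   4.]
mouse zmax 34 ctr [437. -85.] span [52. 44.] 142 px z [437. -81.  33.]
sq zmax 22 ctr [ 587. -217.] span [56. 55.] 80 px z [ 590. -221.    2.]
r1 zmax 22 ctr [ 579. -352.] span [56. 57.] 93 px z [ 583. -356.    4.]
r2 zmax 21 ctr [ 454. -205.] span [54. 55.] 33 px z [ 455. -207.    8.]
obl zmax 19 ctr [ 463. -374.] span [53. 54.] 35 px z [ 465. -375.    7.]
```

View pics/crop1.png

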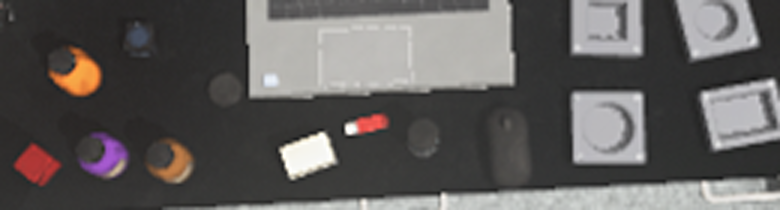

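The bench has one brown bottle at the front, at (437,316). The orange and purple ones are look-alikes. The black cube is at (589,350), 36 high; the red one is to be left alone. The crop shows the front-left round recess, around world (454,-205), as the wider one. I'll move above the bottle and look with the wrist camera.

```bash
python3 -m pendant '{"translation":[[0,0,-5],[0,0,-5],[0,0,-5],[0,0,-5],[0,0,-5],[0,0,-5],[0,0,0],[0,0,0]],"roll":[0.12,0.12,0.12,0.12,0.12,0.12,0.12,0.12],"hand":[0,0,0,0,0,0,0,0]}' 20
python3 -m pendant '{"translation":[[0,0,0],[0,0,0],[-25,24,0],[-25,24,0],[-25,24,0],[-25,24,0],[-25,24,0],[-25,24,0]],"roll":[0.088,0.088,0,0,0,0,0,0],"hand":[0,0,0,0,0,0,0,0]}'
python3 -m pendant '{"translation":[[-28,28,0],[-28,28,0],[0,0,0],[0,0,0],[0,0,0],[0,0,0],[0,0,0],[0,0,0]],"roll":[0,0,0,0,0,0,0,0],"hand":[0,0,0,0,0,0,0,0]}'
python3 - <<'E'
from h import *
p=grab('wrist'); print(p['fx'],p['cx'],p['cy'],np.round(p['pose'],3).tolist())
cv2.imwrite('pics/w1.png',cv2.resize(p['frame'][...,::-1],(800,600)))
for l in "stain_bottle_mid lens_case_mid cube_mid supply_mid".split():
    for d in env.regions_of(p,l):
        r=d['rect'];c=cloud(p)[d['pixels']];c=c[np.isfinite(c[:,2])];z=np.percentile(c[:,2],95);t=c[c[:,2]>z-8]
        print(l,np.round(r),round(d['score'],2),'top z %.0f'%z,(np.percentile(t,2,0)+np.percentile(t,98,0))[:2]/2,np.ptp(t,0)[:2])
E
```

```text
time_s: 1.62
ee_pos: [240.7, 522.4, 244.4]
ee_rot: [180.0, -0.0, 99.9]
force: [-0.4, -0.1, 0.1]
gripper_width: 91.0
gripper_force: 0.0
time_s: 2.28
ee_pos: [386.0, 371.4, 244.1]
ee_rot: [180.0, -0.0, 90.2]
force: [-0.5, -0.2, 0.4]
gripper_width: 90.9
gripper_force: 0.0
time_s: 2.95
ee_pos: [440.4, 317.8, 244.0]
ee_rot: [-180.0, -0.0, 90.3]
force: [-0.2, 0.3, -0.3]
gripper_width: 91.2
gripper_force: 0.0
297.3186396354542 257.37651593365297 192.83680168277778 [[1.0, 0.005, 0.001, 440.659], [0.005, -0.958, -0.288, 399.291], [-0.0, 0.288, -0.958, 414.415], [0.0, 0.0, 0.0, 1.0]]
stain_bottle_mid [349.  90.  52.  38.] 0.93 top z 88 [556.52836686 425.7968038 ] [31.07086223 30.5420789 ]
stain_bottle_mid [259. 172.  35.  44.] 0.63 top z 88 [442.27639161 315.59605031] [28.67225096 29.94652153]
stain_bottle_mid [269. 113.  34.  37.] 0.62 top z 88 [452.70353251 393.46715997] [29.48021547 29.86649521]
cube_mid [265.  50.  38.  36.] 0.87 top z 35 [447.96305355 472.93248385] [45.20946742 44.04958958]
cube_mid [366. 149.  28.  27.] 0.77 top z 35 [593.07503629 348.55919272] [36.23498202 35.02265234]
supply_mid [257. 261.  28.  24.] 0.88 top z 39 [436.70766802 261.71994829] [ 35.51116368 181.39360538]
```

View pics/w1.png

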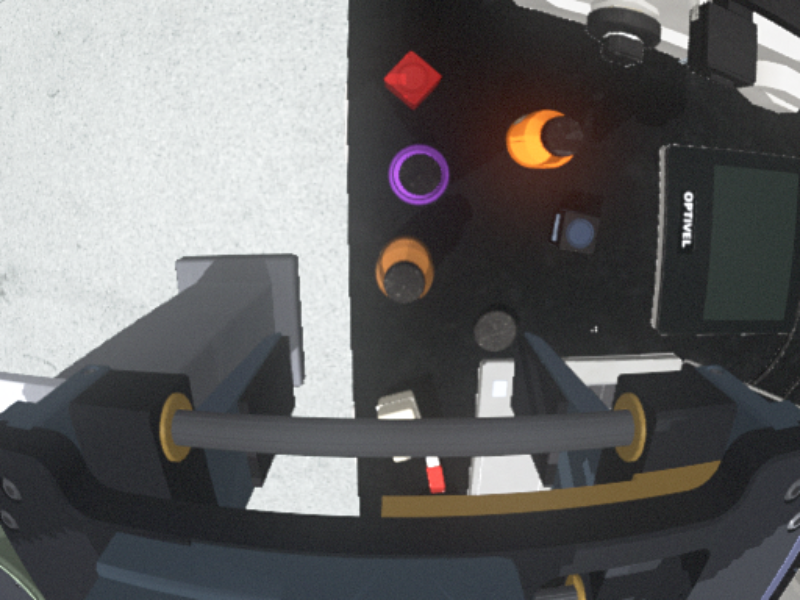

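The wrist view shows the brown bottle at (404,268), which is world (442,316), next to the purple look-alike at (418,175). The black cube is at (577,231). Now grasping the bottle.

```bash
python3 -m pendant '{"translation":[[-2,2,30],[0,0,36],[0,0,36],[0,0,36],[0,0,36],[0,0,30],[0,0,16],[0,0,0]],"roll":[0,0,0,0,0,0,0,0],"hand":[0,0,0,0,0,0,0,0]}' 25
python3 -m pendant '{"translation":[[0,0,0],[0,0,0],[0,0,0],[0,0,0],[0,0,0],[0,0,0],[0,0,0],[0,0,0]],"roll":[0,0,0,0,0,0,0,0],"hand":[255,255,255,255,255,255,255,255]}' 25
```

```text
time_s: 3.87
ee_pos: [440.8, 313.2, 20.3]
ee_rot: [-179.6, 0.3, 90.2]
force: [-0.2, -0.6, 0.0]
gripper_width: 91.1
gripper_force: 0.0
time_s: 4.53
ee_pos: [443.2, 315.0, 24.4]
ee_rot: [180.0, -0.0, 90.2]
force: [-1.8, 0.7, 3.0]
gripper_width: 46.3
gripper_force: 25.0
```

```bash
python3 -m pendant '{"translation":[[0,0,-20],[0,0,-36],[0,0,-36],[0,0,-30],[-20,0,-20],[-38,0,0],[-38,0,0],[-38,0,0]],"roll":[0,0,0,0,0,0,0,0],"hand":[255,255,255,255,255,255,255,255]}' 25
python3 -m pendant '{"translation":[[-38,0,0],[-38,0,0],[-38,0,0],[-38,0,0],[-38,0,0],[-38,0,0],[-38,0,0],[-38,0,0]],"roll":[0,0,0,0,0,0,0,0],"hand":[255,255,255,255,255,255,255,255]}' 25
python3 -m pendant '{"translation":[[-38,0,0],[-38,0,0],[-38,0,0],[-30,0,0],[-12,0,0],[0,0,0],[0,0,0],[0,0,0]],"roll":[0,0,0,0,0,0,0,0],"hand":[255,255,255,255,255,255,255,255]}' 25
cat > blocks.py <<'E'
from h import *
import sys
p=grab('wrist'); C=cloud(p)
cv2.imwrite(sys.argv[1],cv2.resize(p['frame'][...,::-1],(800,600)))
print(env.state()['ee_pos'].round(1))
for l in "bottle_block_floor case_block_floor cube_block_floor adapter_block_floor".split():
    for d in env.regions_of(p,l):
        r=d['rect'];c=C[d['pixels']];c=c[np.isfinite(c[:,2])];t=c[(c[:,2]>16)&(c[:,2]<26)];f=c[(c[:,2]>2)&(c[:,2]<11)]
        o=cv2.minAreaRect(t[:,:2].astype(np.float32)) if len(t)>10 else None
        g=cv2.minAreaRect(f[:,:2].astype(np.float32)) if len(f)>10 else None
        print(l,np.round(r),round(d['score'],2),'outer',np.round(o[0]+o[1]+(o[2],),1) if o else None,'floor',np.round(g[0]+g[1]+(g[2],),1) if g else None,len(f),np.median(t[:,2]),np.median(f[:,2]))
E
python3 blocks.py pics/w2.png
```

```text
time_s: 5.2
ee_pos: [443.1, 179.5, 165.9]
ee_rot: [180.0, 0.0, 90.3]
force: [-0.0, -0.4, -2.7]
gripper_width: 46.7
gripper_force: 25.0
time_s: 5.87
ee_pos: [443.8, -124.9, 165.6]
ee_rot: [-180.0, -0.0, 90.2]
force: [0.8, 0.6, -1.9]
gripper_width: 46.4
gripper_force: 25.0
time_s: 6.53
ee_pos: [444.6, -277.8, 165.5]
ee_rot: [-179.9, -0.1, 90.2]
force: [0.1, 0.3, -2.2]
gripper_width: 46.6
gripper_force: 25.0
[ 444.8 -277.6  165.7]
bottle_block_floor [269. 119.  86.  90.] 0.92 outer [ 456.8 -208.    84.7   84.8   86.9] floor [ 456.7 -207.5   57.7   57.3   46.5] 2184 19.54423906981981 5.65077128493445
case_block_floor [366. 227.  71.  52.] 0.81 outer [ 579.4 -335.3   84.9   52.7    9. ] floor [ 579.3 -336.1   84.8   54.5    9. ] 741 19.692617985490415 5.966781496796386
cube_block_floor [382. 133.  80.  78.] 0.97 outer [ 588.1 -218.    84.7   85.3   85.3] floor [ 578.5 -216.9   82.9   66.1   85.3] 1366 19.501529419909474 5.710692212433742
```

View pics/w2.png

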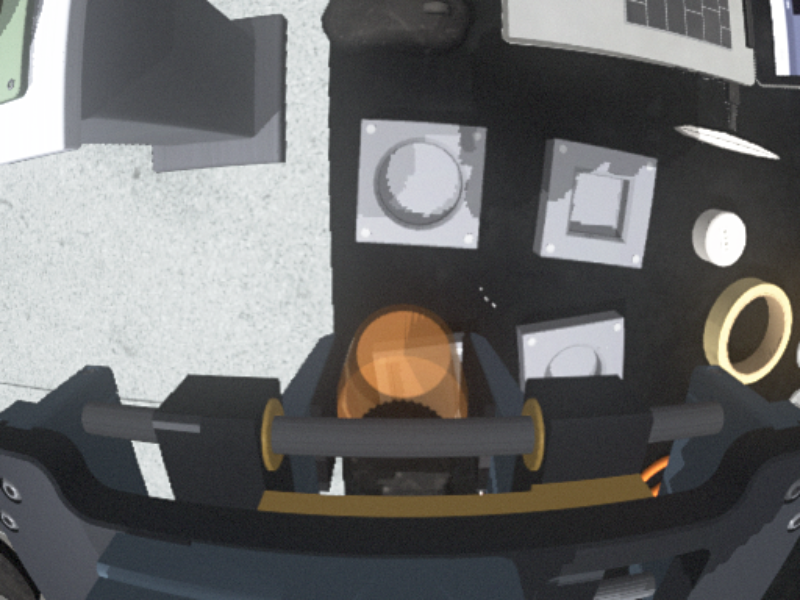

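The blocks are clear: the wide round one is at (422,182) → world (456.8,-208), with a 57.5 mm floor as required. The square one is at (598,203) → (588.1,-218), and the narrow round one is at (572,350). Now placing the bottle.

```bash
python3 -m pendant '{"translation":[[25,4,0],[30,5,0],[14,3,0],[0,0,30],[0,0,36],[0,0,26],[0,0,0],[0,0,0]],"roll":[0,0,0,0,0,0,0,0],"hand":[255,255,255,255,255,255,255,255]}' 25
python3 - <<'E'
from h import *
p=grab('wrist');C=cloud(p);print(env.state()['ee_pos'])
d=env.regions_of(p,'stain_bottle_mid')
for e in d: 
    c=C[e['pixels']];c=c[np.isfinite(c[:,2])];print(e['score'],e['rect'],np.percentile(c,[2,50,98],axis=0).round(1).tolist())
E
```

```text
time_s: 7.45
ee_pos: [456.3, -209.4, 73.5]
ee_rot: [-179.9, -0.1, 90.2]
force: [0.2, -0.7, -1.5]
gripper_width: 46.6
gripper_force: 25.0
[ 457.66455152 -210.20290064   74.85153873]
0.77 [257.8, 255.1, 80.9, 126.5] [[436.7, -218.5, 57.2], [456.8, -195.6, 108.9], [477.0, -186.2, 137.2]]
```

```bash
python3 -m pendant '{"translation":[[2,0,12],[0,0,12],[0,0,10],[0,0,6],[0,0,3],[0,0,0],[0,0,0],[0,0,0]],"roll":[0,0,0,0,0,0,0,0],"hand":[255,255,255,255,255,255,255,255]}' 25
```

```text
time_s: 8.22
ee_pos: [457.4, -208.4, 31.5]
ee_rot: [179.9, 0.0, 90.2]
force: [-0.7, 1.0, -2.0]
gripper_width: 46.5
gripper_force: 25.0
```

```bash
python3 -m pendant '{"translation":[[0,0,1],[0,0,0],[0,0,0],[0,0,0],[0,0,0],[0,0,0],[0,0,0],[0,0,0]],"roll":[0,0,0,0,0,0,0,0],"hand":[255,255,0,0,0,0,0,0]}' 25
python3 -m pendant '{"translation":[[0,0,-15],[0,0,-36],[0,0,-36],[0,0,-36],[-20,5,-36],[-36,10,0],[-36,10,0],[-36,10,0]],"roll":[0,0,0,0,0,0,0,0],"hand":[0,0,0,0,0,0,0,0]}' 25
python3 -m pendant '{"translation":[[-36,10,0],[-36,5,0],[-20,0,0],[0,0,0],[0,0,0],[0,0,0],[0,0,0],[0,0,0]],"roll":[0,0,0,0,0,0,0,0],"hand":[0,0,0,0,0,0,0,0]}' 25
python3 blocks.py pics/w3.png
python3 - <<'E'
from h import *
p=grab('wrist');C=cloud(p)
for e in env.regions_of(p,'stain_bottle_mid'): 
    c=C[e['pixels']];c=c[np.isfinite(c[:,2])];t=c[c[:,2]>np.percentile(c[:,2],95)-6];print(e['score'],e['rect'],t[:,2].max(),(t.min(0)+t.max(0))/2)
E
```

```text
time_s: 8.88
ee_pos: [456.9, -208.1, 29.9]
ee_rot: [180.0, -0.0, 90.2]
force: [0.5, 0.1, 0.5]
gripper_width: 83.6
gripper_force: 0.0
time_s: 9.55
ee_pos: [492.8, -337.4, 190.2]
ee_rot: [179.9, 0.1, 90.2]
force: [0.9, -0.7, 0.1]
gripper_width: 91.3
gripper_force: 0.0
time_s: 10.22
ee_pos: [507.6, -426.7, 189.3]
ee_rot: [180.0, -0.0, 90.2]
force: [0.4, -0.3, -0.5]
gripper_width: 91.1
gripper_force: 0.0
[ 507.7 -426.8  189.4]
bottle_block_floor [214.  18.  77.  35.] 0.98 outer [ 455.1 -232.9   35.6   84.7   86.2] floor [ 455.7 -230.6   39.9   83.8   86.9] 222 19.398633254217714 5.926917826163134
case_block_floor [321. 114.  81.  79.] 0.68 outer [ 582.  -351.4   84.7   84.3    8.7] floor [ 573.4 -353.4   66.7   79.4    8.1] 1255 19.564898895313036 5.659101902761961
cube_block_floor [325.  23.  77.  47.] 0.74 outer [ 587.3 -232.5   57.    84.7   85.4] floor [ 586.1 -232.5   56.7   82.9   85.7] 893 19.401025062124887 5.523895207360965
adapter_block_floor [220. 127.  72.  86.] 0.96 outer [ 463.4 -371.3   70.1   92.6    8.1] floor [ 469.  -372.    59.2   84.9    8.1] 2310 19.453714863311234 5.677295548313509
0.61 [215.7, 7.8, 36.8, 15.6] 59.611230305100094 [ 457.51035338 -231.71355731   54.67782354]
```

View pics/w3.png

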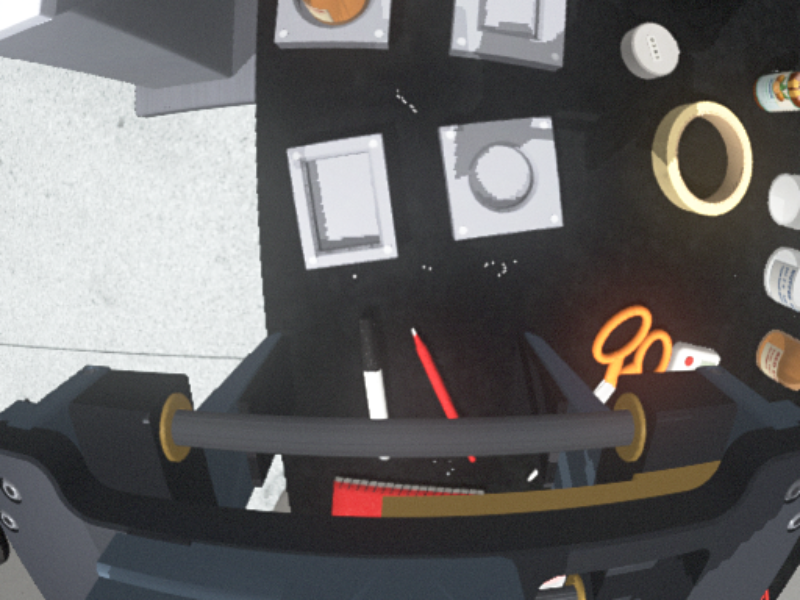

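The bottle stands in its recess, at (336,10). The oblong block is at (343,202) → world (463.4,-371.3), turned 8°, and the narrow round block is at (500,178) → (582,-351.4). Next is the lens case.

```bash
python3 -m pendant '{"translation":[[25,-4,0],[38,-5,0],[38,-5,0],[38,-5,0],[38,-5,0],[38,-5,0],[38,-5,0],[38,-5,0]],"roll":[0,0,0,0,0,0,0,0],"hand":[0,0,0,0,0,0,0,0]}' 25
python3 -m pendant '{"translation":[[38,-5,0],[38,-5,0],[38,-5,0],[38,-4,0],[0,0,0],[0,0,0],[0,0,0],[0,0,0]],"roll":[0,0,0,0,0,0,0,0],"hand":[0,0,0,0,0,0,0,0]}' 25
cat > objs.py <<'E'
from h import *
import sys
p=grab('wrist'); C=cloud(p)
if len(sys.argv)>2: cv2.imwrite(sys.argv[2],cv2.resize(p['frame'][...,::-1],(800,600)))
print(env.state()['ee_pos'].round(1))
for l in sys.argv[1].split(','):
    for d in env.regions_of(p,l):
        c=C[d['pixels']];c=c[np.isfinite(c[:,2])];z=np.percentile(c[:,2],90);t=c[abs(c[:,2]-z)<4]
        o=cv2.minAreaRect(t[:,:2].astype(np.float32))
        print(l,np.round(d['rect']),round(d['score'],2),'z',z.round(1),'top',np.round(o[0]+o[1]+(o[2],),1),'med',np.median(t,0)[:2].round(1))
E
python3 objs.py lens_case_mid,supply_mid,stain_bottle_mid pics/w4.png
```

```text
time_s: 11.23
ee_pos: [467.0, -135.4, 189.1]
ee_rot: [180.0, -0.0, 90.1]
force: [0.8, 0.2, -0.4]
gripper_width: 90.9
gripper_force: 0.0
time_s: 11.9
ee_pos: [448.4, 13.7, 189.0]
ee_rot: [180.0, 0.0, 90.1]
force: [0.1, 0.3, -0.2]
gripper_width: 91.4
gripper_force: 0.0
[448.4  13.6 188.9]
lens_case_mid [263. 180.  36.  49.] 0.66 z 64.6 top [453.9  15.4  36.5  37.   12. ] med [453.7  15.9]
supply_mid [253.  58.  43.  58.] 0.94 z 38.5 top [441.9 151.1  33.9  55.6  17.6] med [442.1 150. ]
supply_mid [335. 307.  32.  21.] 0.48 z 20.7 top [ 566.4 -184.3   24.5   35.6   88.1] med [ 562.3 -183.5]
stain_bottle_mid [264. 312.  24.  12.] 0.53 z 28.0 top [ 458.2 -187.4    5.7   27.3   89.2] med [ 458.7 -186.6]
```

View pics/w4.png

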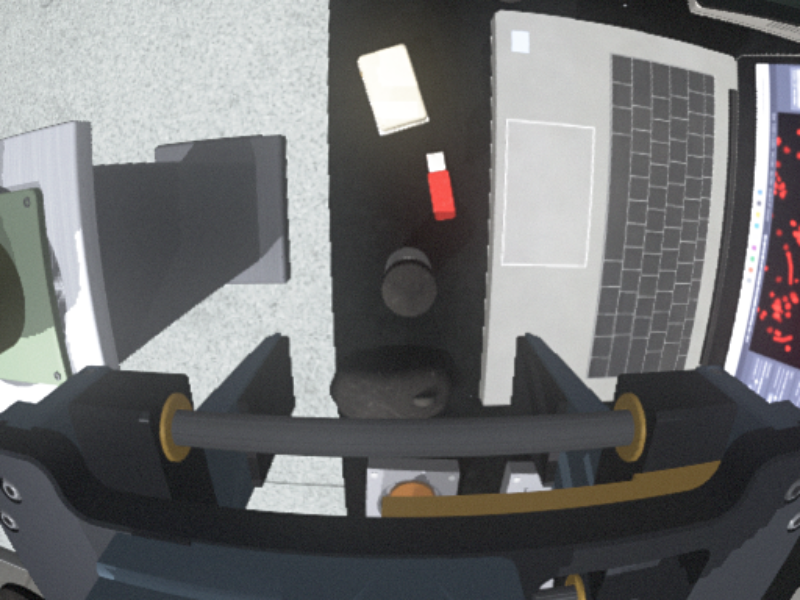

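The lens case is at (410,285) → world (453.8,15.5), with the laptop edge close by, so I'll pre-close the fingers part way. The adapter is at (394,90), turned 18°.

```bash
python3 -m pendant '{"translation":[[2,5.5,20],[0,0,30],[0,0,30],[0,0,20],[0,0,0],[0,0,0],[0,0,0],[0,0,0]],"roll":[0,0,0,0,0,0,0,0],"hand":[85,85,85,85,85,85,85,85]}' 25
python3 -m pendant '{"translation":[[0,0,20],[0,0,20],[0,0,17],[0,0,12],[0,0,0],[0,0,0],[0,0,0],[0,0,0]],"roll":[0,0,0,0,0,0,0,0],"hand":[85,85,85,85,85,85,85,85]}' 25
```

```text
time_s: 12.77
ee_pos: [455.1, 16.7, 90.5]
ee_rot: [179.8, -0.0, 90.1]
force: [1.0, -0.5, 0.2]
gripper_width: 60.9
gripper_force: 0.0
time_s: 13.43
ee_pos: [454.9, 16.9, 21.2]
ee_rot: [179.8, -0.0, 90.2]
force: [-0.3, 0.1, -0.4]
gripper_width: 60.8
gripper_force: 0.0
```

```bash
python3 -m pendant '{"translation":[[0,0,0],[0,0,0],[0,0,0],[0,0,0],[0,0,0],[0,0,0],[0,0,-15],[0,0,-25]],"roll":[0,0,0,0,0,0,0,0],"hand":[255,255,255,255,255,255,255,255]}' 25
```

```text
time_s: 14.1
ee_pos: [451.3, 16.9, 58.2]
ee_rot: [-179.6, -0.0, 90.2]
force: [0.9, -0.4, -0.1]
gripper_width: 37.2
gripper_force: 25.0
```

```bash
python3 -m pendant '{"translation":[[0,0,-35],[0,0,-35],[0,0,-30],[-20,8,-15],[-35,12,0],[-35,12,0],[-35,12,0],[-35,12,0]],"roll":[0,0,0,0,0,0,0,0],"hand":[255,255,255,255,255,255,255,255]}' 25
python3 -m pendant '{"translation":[[-35,12,0],[-35,12,0],[-35,12,0],[-35,12,0],[-35,12,0],[-20,8,0],[-12,4,0],[0,0,0]],"roll":[0,0,0,0,0,0,0,0],"hand":[255,255,255,255,255,255,255,255]}' 25
python3 -m pendant '{"translation":[[0,0,30],[0,0,30],[0,0,30],[0,0,15],[0,0,0],[0,0,0],[0,0,0],[0,0,0]],"roll":[0,0,0,0,0,0,0,0],"hand":[255,255,255,255,255,255,255,255]}' 25
python3 - <<'E'
from h import *
p=grab('wrist');C=cloud(p);print(env.state()['ee_pos'])
cv2.imwrite('pics/w5.png',cv2.resize(p['frame'][...,::-1],(800,600)))
for l in ('lens_case_mid','case_block_floor'):
  for e in env.regions_of(p,l): 
    c=C[e['pixels']];c=c[np.isfinite(c[:,2])];print(l,e['score'],np.round(e['rect']),np.percentile(c,[2,50,98],axis=0).round(1).tolist())
E
```

```text
time_s: 14.77
ee_pos: [510.2, -144.4, 174.8]
ee_rot: [-180.0, -0.0, 90.2]
force: [0.5, -0.5, -1.4]
gripper_width: 37.1
gripper_force: 25.0
time_s: 15.43
ee_pos: [582.9, -352.5, 173.3]
ee_rot: [-180.0, 0.0, 90.0]
force: [0.4, 0.9, -0.9]
gripper_width: 37.6
gripper_force: 25.0
time_s: 16.1
ee_pos: [583.9, -350.0, 72.0]
ee_rot: [179.8, 0.1, 90.2]
force: [-0.1, 0.5, -0.2]
gripper_width: 37.5
gripper_force: 25.0
[ 583.75449557 -350.08684567   71.98588747]
lens_case_mid 0.57 [259. 256.  67. 106.] [[568.1, -368.2, 55.2], [584.1, -338.3, 110.6], [599.6, -333.5, 116.9]]
case_block_floor 0.91 [251. 193. 112.  90.] [[539.1, -359.9, 4.4], [581.8, -330.0, 19.2], [620.0, -306.0, 20.9]]
```

```bash
python3 -m pendant '{"translation":[[0,-2,12],[0,0,12],[0,0,10],[0,0,7],[0,0,3],[0,0,0],[0,0,0],[0,0,0]],"roll":[0,0,0,0,0,0,0,0],"hand":[255,255,255,255,255,255,255,255]}' 25
```

```text
time_s: 16.92
ee_pos: [580.6, -349.8, 26.1]
ee_rot: [-180.0, -0.0, 90.2]
force: [-0.6, -0.2, 2.7]
gripper_width: 36.9
gripper_force: 25.0
```

```bash
python3 -m pendant '{"translation":[[0,0,0],[0,0,0],[0,0,0],[0,0,0],[0,0,0],[0,0,-10],[0,0,-30],[0,0,-36]],"roll":[0,0,0,0,0,0,0,0],"hand":[0,0,0,0,0,0,0,0]}' 25
python3 -m pendant '{"translation":[[0,0,-36],[0,0,-36],[20,-5,-16],[36,-10,0],[36,-10,0],[36,-10,0],[36,-10,0],[36,-10,0]],"roll":[0,0,0,0,0,0,0,0],"hand":[0,0,0,0,0,0,0,0]}' 25
python3 objs.py lens_case_mid pics/w6.png
python3 -m pendant '{"translation":[[36,-10,0],[36,-10,0],[36,-10,0],[36,-10,0],[36,-10,0],[36,-10,0],[36,-10,0],[30,-10,0]],"roll":[0,0,0,0,0,0,0,0],"hand":[0,0,0,0,0,0,0,0]}' 25
python3 -m pendant '{"translation":[[0,0,0],[0,0,0],[0,0,0],[0,0,0],[0,0,0],[0,0,0],[0,0,0],[0,0,0]],"roll":[-0.102,-0.102,-0.102,0,0,0,0,0],"hand":[0,0,0,0,0,0,0,0]}' 25
python3 objs.py supply_mid
```

```text
time_s: 17.58
ee_pos: [579.3, -348.7, 100.6]
ee_rot: [-179.7, -0.2, 90.2]
force: [0.1, -0.7, 0.3]
gripper_width: 87.7
gripper_force: 0.0
time_s: 18.25
ee_pos: [524.5, -148.4, 190.9]
ee_rot: [179.9, 0.0, 90.1]
force: [0.3, 0.3, 0.4]
gripper_width: 91.3
gripper_force: 0.0
[ 521.7 -142.1  190.9]
lens_case_mid [295. 307.  22.  21.] 0.68 z 42.5 top [ 578.1 -336.9   26.8    6.8    8.9] med [ 578.4 -335.6]
time_s: 19.02
ee_pos: [444.3, 133.6, 190.9]
ee_rot: [179.9, -0.0, 90.2]
force: [0.1, -0.4, -0.3]
gripper_width: 91.1
gripper_force: 0.0
time_s: 19.68
ee_pos: [444.5, 131.6, 190.0]
ee_rot: [180.0, -0.0, 107.6]
force: [-0.7, -0.5, 0.1]
gripper_width: 91.0
gripper_force: 0.0
[444.4 131.6 190. ]
supply_mid [263. 158.  32.  60.] 0.69 z 38.5 top [442.  152.1  34.2  55.   17.2] med [441.6 153.4]
```

View pics/w6.png

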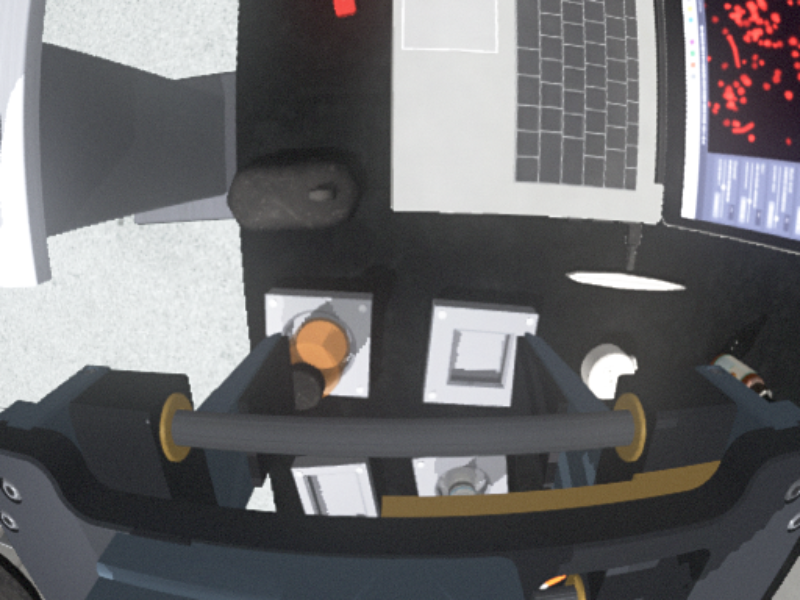

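The lens case sits in its recess, at (463,480). Now the adapter.

```bash
python3 -m pendant '{"translation":[[20,4,0],[0,0,30],[0,0,36],[0,0,30],[0,0,14],[0,0,0],[0,0,0],[0,0,0]],"roll":[0,0,0,0,0,0,0,0],"hand":[85,85,85,85,85,85,85,85]}' 25
python3 -m pendant '{"translation":[[0,0,20],[0,0,20],[0,0,15],[0,0,11],[0,0,0],[0,0,0],[0,0,0],[0,0,0]],"roll":[0,0,0,0,0,0,0,0],"hand":[85,85,85,85,85,85,85,85]}' 25
python3 -m pendant '{"translation":[[0,0,0],[0,0,0],[0,0,0],[0,0,0],[0,0,0],[0,0,0],[0,0,0],[0,0,0]],"roll":[0,0,0,0,0,0,0,0],"hand":[255,255,255,255,255,255,255,255]}' 25
```

```text
time_s: 20.45
ee_pos: [443.2, 152.4, 81.1]
ee_rot: [179.9, -0.0, 107.7]
force: [-0.3, -0.1, -0.1]
gripper_width: 61.3
gripper_force: 0.0
time_s: 21.12
ee_pos: [443.2, 152.5, 15.3]
ee_rot: [179.8, -0.0, 107.7]
force: [0.1, 0.1, 0.2]
gripper_width: 61.1
gripper_force: 0.0
time_s: 21.78
ee_pos: [442.1, 152.1, 14.1]
ee_rot: [180.0, -0.0, 107.7]
force: [-0.4, -1.1, 3.9]
gripper_width: 35.9
gripper_force: 25.0
```

```bash
python3 -m pendant '{"translation":[[0,0,-20],[0,0,-36],[0,0,-36],[0,0,-36],[0,0,-32],[-20,-1,0],[-38,-4,0],[-38,-4,0]],"roll":[0,0.055,0.055,0.057,0,0,0,0],"hand":[255,255,255,255,255,255,255,255]}' 25
python3 -m pendant '{"translation":[[-38,-4,0],[-38,-4,0],[-38,-4,0],[-38,-4,0],[-38,-4,0],[-38,-4,0],[-38,-4,0],[-38,-4,0]],"roll":[0,0,0,0,0,0,0,0],"hand":[255,255,255,255,255,255,255,255]}' 25
python3 -m pendant '{"translation":[[-38,-4,0],[-38,-4,0],[-30,-3,0],[-14,-1,0],[0,0,30],[0,0,30],[0,0,30],[0,0,14]],"roll":[0,0,0,0,0,0,0,0],"hand":[255,255,255,255,255,255,255,255]}' 25
cat > held.py <<'E'
from h import *
import sys
p=grab('wrist');C=cloud(p);s=env.state();print(s['ee_pos'],s['ee_rot'])
if len(sys.argv)>2: cv2.imwrite(sys.argv[2],cv2.resize(p['frame'][...,::-1],(800,600)))
for l in sys.argv[1].split(','):
  for e in env.regions_of(p,l): 
    c=C[e['pixels']];c=c[np.isfinite(c[:,2])];print(l,e['score'],np.round(e['rect']),np.percentile(c,[2,50,98],axis=0).round(1).tolist())
E
python3 held.py supply_mid,adapter_block_floor pics/w7.png
```

```text
time_s: 22.45
ee_pos: [446.8, 55.4, 174.3]
ee_rot: [179.9, 0.0, 98.3]
force: [0.9, -1.3, -1.9]
gripper_width: 35.8
gripper_force: 25.0
time_s: 23.12
ee_pos: [457.5, -251.5, 173.4]
ee_rot: [-180.0, -0.0, 98.1]
force: [0.3, -0.1, -1.3]
gripper_width: 35.7
gripper_force: 25.0
time_s: 23.78
ee_pos: [461.0, -367.7, 65.7]
ee_rot: [-179.7, -0.3, 98.1]
force: [-1.3, -0.3, -0.8]
gripper_width: 35.4
gripper_force: 25.0
[ 460.25883582 -367.00042563   64.10324668] [-179.60058237   -0.48137149   98.1443023 ]
supply_mid 0.79 [259. 243.  61. 114.] [[442.6, -376.4, 57.3], [459.6, -350.7, 88.9], [476.2, -337.2, 90.3]]
adapter_block_floor 0.82 [262. 186.  95.  61.] [[425.4, -366.1, 1.1], [459.3, -339.6, 18.9], [494.2, -322.8, 21.2]]
```

View pics/w7.png

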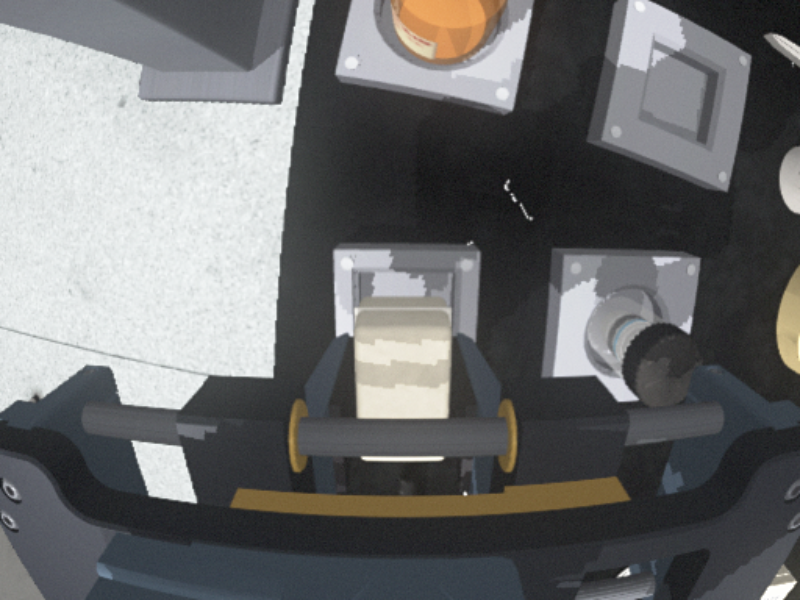

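```bash
python3 -m pendant '{"translation":[[0,0,10],[0,0,8],[0,0,0],[0,0,0],[0,0,0],[0,0,0],[0,0,0],[0,0,0]],"roll":[0,0,0,0,0,0,0,0],"hand":[255,255,255,255,255,255,255,255]}' 25; python3 held.py supply_mid,adapter_block_floor
```

```text
time_s: 24.6
ee_pos: [463.4, -370.3, 52.3]
ee_rot: [180.0, 0.0, 98.1]
force: [-0.3, 0.1, -1.2]
gripper_width: 35.7
gripper_force: 25.0
[ 463.28598082 -370.25227518   52.19367724] [1.79976731e+02 1.64537500e-02 9.81318089e+01]
supply_mid 0.56 [258. 228.  62.  82.] [[445.0, -376.5, 44.5], [461.6, -352.9, 75.4], [478.2, -339.7, 76.9]]
adapter_block_floor 0.59 [257. 188. 102.  68.] [[425.6, -367.7, 2.1], [457.8, -339.7, 18.8], [493.9, -322.5, 20.9]]
adapter_block_floor 0.46 [258. 242.  61. 110.] [[444.8, -377.6, 42.7], [461.8, -353.0, 75.4], [479.0, -339.6, 77.0]]
```

```bash
python3 -m pendant '{"translation":[[-1,0,10],[0,0,10],[0,0,6],[0,0,3],[0,0,0],[0,0,0],[0,0,0],[0,0,0]],"roll":[0,0,0,0,0,0,0,0],"hand":[255,255,255,255,255,255,255,255]}' 25
```

```text
time_s: 25.42
ee_pos: [463.6, -371.3, 23.3]
ee_rot: [180.0, 0.0, 98.1]
force: [-0.6, -0.2, -1.6]
gripper_width: 36.0
gripper_force: 25.0
```

```bash
python3 -m pendant '{"translation":[[0,0,0],[0,0,0],[0,0,0],[0,0,0],[0,0,0],[0,0,-10],[0,0,-30],[0,0,-36]],"roll":[0,0,0,0,0,0,0,0],"hand":[0,0,0,0,0,0,0,0]}' 25
python3 -m pendant '{"translation":[[0,0,-36],[0,0,-36],[0,0,-20],[20,3,0],[38,5.4,0],[38,5.4,0],[38,5.4,0],[38,5.4,0]],"roll":[0,0,0,0,0,0,0,0],"hand":[0,0,0,0,0,0,0,0]}' 25
python3 objs.py supply_mid,lens_case_mid pics/w8.png
python3 -m pendant '{"translation":[[38,5.4,0],[38,5.4,0],[38,5.4,0],[38,5.4,0],[38,5.4,0],[38,5.4,0],[38,5.4,0],[38,5.4,0]],"roll":[0,0,0,0,0,0,0,0],"hand":[0,0,0,0,0,0,0,0]}' 25
python3 -m pendant '{"translation":[[38,5.4,0],[38,5.4,0],[38,5.4,0],[38,5.4,0],[20,25,0],[14,34,0],[14,34,0],[0,20,0]],"roll":[0,0,0,0,0,0,0,0],"hand":[0,0,0,0,0,0,0,0]}' 25
python3 -m pendant '{"translation":[[0,0,0],[0,0,0],[0,0,0],[0,0,0],[0,0,0],[0,0,0],[0,0,0],[0,0,0]],"roll":[0.07,0.07,0,0,0,0,0,0],"hand":[0,0,0,0,0,0,0,0]}' 25
python3 objs.py cube_mid pics/w9.png
```

```text
time_s: 26.08
ee_pos: [461.9, -370.0, 98.1]
ee_rot: [-179.8, -0.2, 98.1]
force: [0.8, -0.2, 0.4]
gripper_width: 86.3
gripper_force: 0.0
time_s: 26.75
ee_pos: [462.9, -195.9, 191.8]
ee_rot: [179.9, 0.0, 98.1]
force: [0.5, 1.0, 0.1]
gripper_width: 90.9
gripper_force: 0.0
[ 461.9 -189.3  191.7]
supply_mid [241. 308.  24.  34.] 0.6 z 44.8 top [ 464.4 -372.3   33.5   50.7    7.5] med [ 464.2 -369.2]
lens_case_mid [328. 302.  28.  27.] 0.74 z 70.4 top [ 577.  -341.5   33.7   17.7    9.3] med [ 577.5 -341.9]
time_s: 27.57
ee_pos: [463.8, 110.5, 191.6]
ee_rot: [179.9, 0.0, 98.1]
force: [0.1, -0.5, 0.4]
gripper_width: 91.0
gripper_force: 0.0
time_s: 28.23
ee_pos: [571.7, 329.0, 190.9]
ee_rot: [179.8, -0.1, 98.2]
force: [0.5, -0.3, 0.1]
gripper_width: 90.7
gripper_force: 0.0
time_s: 28.9
ee_pos: [568.0, 326.6, 191.2]
ee_rot: [180.0, -0.0, 90.1]
force: [0.1, 0.1, 0.8]
gripper_width: 91.0
gripper_force: 0.0
[567.9 326.7 191.2]
cube_mid [279. 161.  29.  35.] 0.69 z 34.7 top [594.8 348.2  33.4  34.4  82.8] med [594.3 348.4]
cube_mid [156.  56.  43.  40.] 0.64 z 34.6 top [448.3 473.6  34.5  35.2  48.9] med [449.5 472.6]
```

View pics/w8.png

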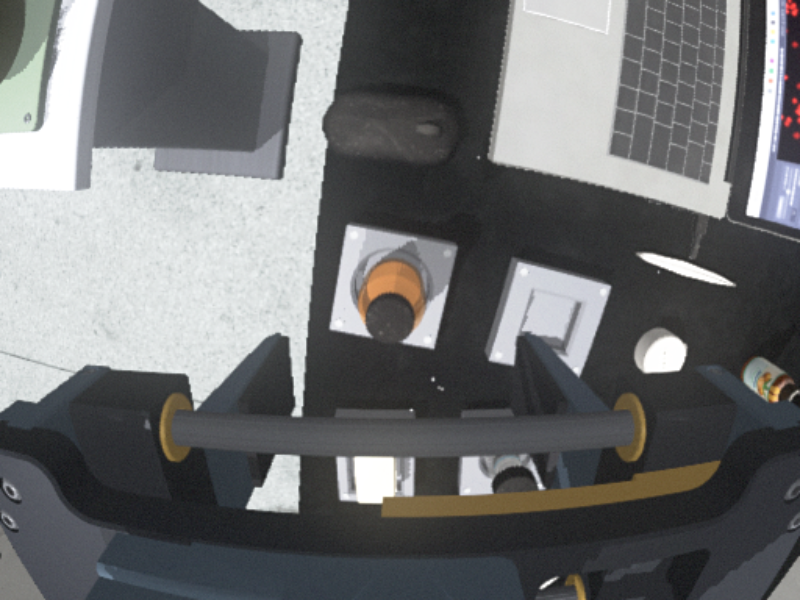

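View pics/w9.png

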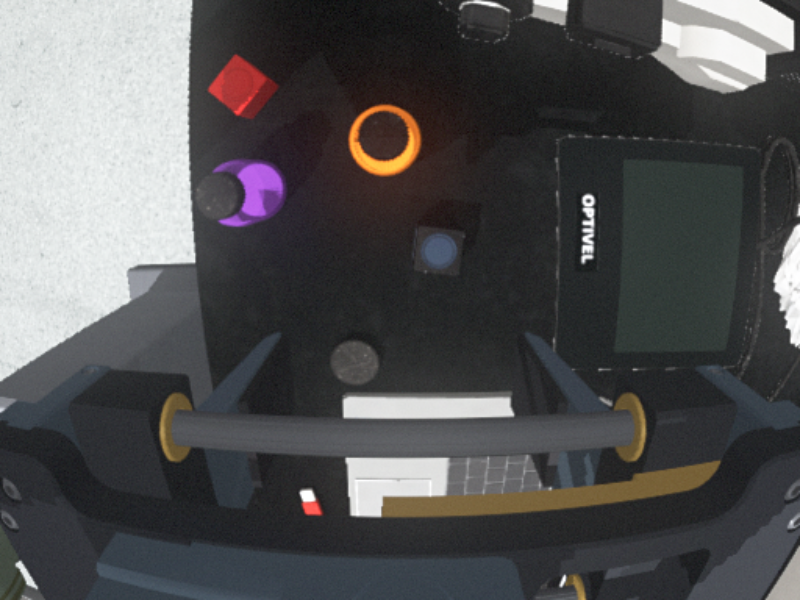

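The adapter is seated; its top is at z≈45, at (376,480). The black cube is at (438,250) → world (594.8,348.2), turned -7°. The red one at (243,87) is left alone. Now grasping the black cube.

```bash
python3 -m pendant '{"translation":[[0,0,0],[24.6,24,10],[0,0,30],[0,0,36],[0,0,30],[0,0,6],[0,0,0],[0,0,0]],"roll":[0.124,0,0,0,0,0,0,0],"hand":[85,85,85,85,85,85,85,85]}' 20
python3 -m pendant '{"translation":[[0,0,20],[0,0,20],[0,0,15],[0,0,8],[0,0,3],[0,0,0],[0,0,0],[0,0,0]],"roll":[0,0,0,0,0,0,0,0],"hand":[85,85,85,85,85,85,85,85]}'
python3 -m pendant '{"translation":[[0,0,0],[0,0,0],[0,0,0],[0,0,0],[0,0,0],[0,0,0],[0,0,0],[0,0,0]],"roll":[0,0,0,0,0,0,0,0],"hand":[255,255,255,255,255,255,255,255]}'
```

```text
time_s: 29.67
ee_pos: [595.6, 348.7, 80.3]
ee_rot: [179.9, -0.1, 83.0]
force: [0.7, -0.1, 1.3]
gripper_width: 61.2
gripper_force: 0.0
time_s: 30.33
ee_pos: [595.8, 348.8, 14.7]
ee_rot: [179.9, -0.1, 83.0]
force: [0.7, 0.6, -0.3]
gripper_width: 60.6
gripper_force: 0.0
time_s: 31.0
ee_pos: [594.8, 348.2, 13.1]
ee_rot: [180.0, -0.0, 83.0]
force: [-0.2, -0.3, 1.8]
gripper_width: 33.9
gripper_force: 20.0
```

```bash
python3 -m pendant '{"translation":[[0,0,-15],[0,0,-36],[0,0,-38],[0,0,-38],[0,0,-30],[-22,-30,0],[-22,-30,0],[-22,-30,0]],"roll":[0,-0.04,0,0,0,0,0,0],"hand":[255,255,255,255,255,255,255,255]}'
python3 -m pendant '{"translation":[[-36,3,0],[-36,3,0],[-36,3,0],[-36,3,0],[-36,3,0],[-36,3,0],[-36,3,0],[-36,3,0]],"roll":[0,0,0,0,0,0,0,0],"hand":[255,255,255,255,255,255,255,255]}'
python3 -m pendant '{"translation":[[-36,3,0],[-36,3,0],[-36,3,0],[-36,3,0],[-23,31,0],[-23,31,0],[-18,25,0],[-5,6,0]],"roll":[0,0,0,0,0,0,0,0],"hand":[255,255,255,255,255,255,255,255]}'
python3 -m pendant '{"translation":[[0,0,30],[0,0,36],[0,0,26],[0,0,20],[0,0,0],[0,0,0],[0,0,0],[0,0,0]],"roll":[0,0,0,0,0,0,0,0],"hand":[255,255,255,255,255,255,255,255]}'
python3 held.py cube_mid,cube_block_floor
```

```text
time_s: 31.67
ee_pos: [498.8, 289.2, 170.1]
ee_rot: [180.0, -0.0, 85.3]
force: [0.5, 0.3, 0.4]
gripper_width: 33.8
gripper_force: 20.0
time_s: 32.33
ee_pos: [499.6, -0.9, 169.9]
ee_rot: [180.0, -0.0, 85.3]
force: [0.4, -0.3, -0.2]
gripper_width: 33.6
gripper_force: 20.0
time_s: 33.0
ee_pos: [590.4, -223.6, 169.2]
ee_rot: [179.8, 0.1, 85.2]
force: [0.9, 0.7, 0.7]
gripper_width: 33.8
gripper_force: 20.0
time_s: 33.67
ee_pos: [588.5, -220.4, 60.0]
ee_rot: [179.8, 0.1, 85.3]
force: [-0.0, -0.0, 0.5]
gripper_width: 33.7
gripper_force: 20.0
[ 588.36219309 -220.4225721    59.94425812] [1.79799922e+02 5.61215307e-02 8.53091296e+01]
cube_mid 0.71 [258. 240.  60.  60.] [[573.6, -228.4, 51.4], [589.8, -209.8, 80.4], [606.1, -202.4, 82.0]]
cube_block_floor 0.86 [256. 195. 114.  82.] [[548.8, -223.3, 4.1], [589.4, -195.1, 19.2], [630.1, -174.2, 20.9]]
```

```bash
python3 -m pendant '{"translation":[[2,0,12],[0,0,12],[0,0,8],[0,0,4],[0,0,2],[0,0,0],[0,0,0],[0,0,0]],"roll":[0,0,0,0,0,0,0,0],"hand":[255,255,255,255,255,255,255,255]}'
```

```text
time_s: 34.48
ee_pos: [586.8, -217.9, 20.2]
ee_rot: [-179.9, -0.0, 85.3]
force: [-4.2, 0.3, 4.9]
gripper_width: 34.0
gripper_force: 21.9
```

```bash
python3 -m pendant '{"translation":[[0,0,-2],[0,0,0],[0,0,0],[0,0,0],[0,0,0],[0,0,0],[0,0,0],[0,0,0]],"roll":[0,0,0,0,0,0,0,0],"hand":[255,255,0,0,0,0,0,0]}'
python3 -m pendant '{"translation":[[0,0,-10],[0,0,-36],[0,0,-36],[0,0,-36],[0,0,-36],[-36,-5,-36],[-36,-5,-36],[-36,-5,-36]],"roll":[0,0,0,0,0,0,0,0],"hand":[0,0,0,0,0,0,0,0]}'
python3 -m pendant '{"translation":[[-36,-10,-10],[-36,-10,0],[-20,-10,0],[0,0,0],[0,0,0],[0,0,0],[0,0,0],[0,0,0]],"roll":[0,0,0,0,0,0,0,0],"hand":[0,0,0,0,0,0,0,0]}'
python3 objs.py stain_bottle_mid,lens_case_mid,cube_mid,supply_mid pics/w10.png; sed 's/pics\/w11//' blocks.py >/dev/null; python3 blocks.py pics/w11.png | cut -c1-110
```

```text
time_s: 35.15
ee_pos: [587.5, -218.1, 21.9]
ee_rot: [180.0, -0.0, 85.3]
force: [0.4, -0.2, 0.8]
gripper_width: 71.2
gripper_force: 0.0
time_s: 35.82
ee_pos: [567.6, -305.1, 266.8]
ee_rot: [179.9, 0.0, 85.4]
force: [1.0, -0.7, -0.7]
gripper_width: 91.6
gripper_force: 0.0
time_s: 36.48
ee_pos: [531.2, -392.8, 274.1]
ee_rot: [180.0, -0.0, 85.4]
force: [0.2, -0.8, -0.1]
gripper_width: 90.8
gripper_force: 0.0
[ 531.2 -392.9  274. ]
stain_bottle_mid [191.  39.  39.  46.] 0.58 z 93.7 top [ 457.8 -210.1   29.7   28.2   78.4] med [ 458.  -209.6]
stain_bottle_mid [292. 134.  29.  34.] 0.56 z 70.8 top [ 580.6 -351.5   36.6   36.1   22.6] med [ 580.4 -351.5]
lens_case_mid [293. 134.  29.  31.] 0.92 z 70.8 top [ 580.5 -351.3   33.6   36.    84.9] med [ 580.4 -351.4]
cube_mid [287.  41.  28.  29.] 0.58 z 40.6 top [ 589.3 -219.3   34.9   34.2   85.1] med [ 588.7 -219.9]
cube_mid [292. 131.  67.  66.] 0.23 z 20.7 top [ 582.4 -351.3   84.3   85.2    8.9] med [ 579.9 -347.9]
supply_mid [211. 152.  31.  47.] 0.71 z 44.6 top [ 465.1 -371.5   33.8   55.8    7.5] med [ 465.4 -370.4]
supply_mid [289.  43.  59.  61.] 0.69 z 20.5 top [ 588.4 -218.3   84.7   82.9   85.4] med [ 588.3 -219.3]
[ 530.8 -393.6  273.9]
bottle_block_floor [197.  45.  60.  62.] 0.73 outer [ 457.2 -208.    85.4   84.4   86.9] floor [ 459.7 -209.3 
case_block_floor [291. 131.  64.  66.] 0.84 outer [ 582.3 -351.4   84.    85.1    8.5] floor [ 578.4 -344.7   
case_block_floor [290.  40.  24.  32.] 0.52 outer [ 579.8 -220.8   28.    48.6   25. ] floor [ 595.5 -232.2   
cube_block_floor [288.  42.  61.  59.] 0.75 outer [ 588.7 -218.2   85.3   83.9   85.4] floor [ 588.3 -228.7   
adapter_block_floor [212. 151.  61.  70.] 0.97 outer [ 463.4 -371.1   71.    91.9    7.3] floor [ 468.3 -369.5
```

View pics/w10.png

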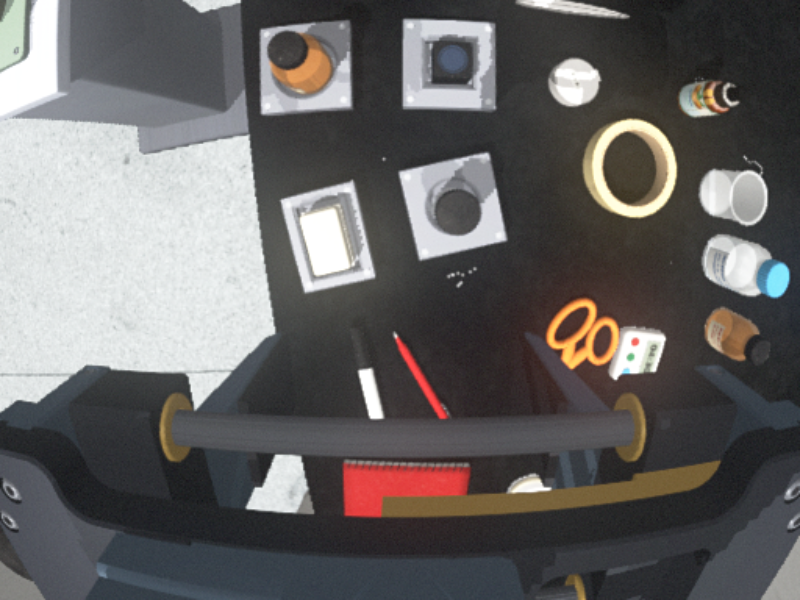

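All four things are in their recesses: bottle (300,62), cube (450,62), adapter (327,240) and lens case (457,208). Each centre is within 2 mm of its recess, and the tops are at z 94, 41, 45 and 71, as they should be when seated. The gripper is clear, so I'm handing in.

```bash
python3 -c "
from workcell import env
print(env.job_done())"
```

```text
the job is handed in; nothing more can be done
None
```

The bottle, lens case, cube and adapter are each upright and fully down in their own recess, within about 2 mm of centre by the wrist camera, and released; I handed the job in at about 36 s, and it gave back no verdict.

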